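Cover the slide dish with its lid

ROBOT

A 6-joint arm with a two-finger parallel gripper is mounted at the origin on a cart in front of the work surface, level with it; the furniture and walls round the work are solid. World frame = base frame: x ahead of the robot, y to its left, z up, the work surface at z = 0. Lengths are in m, angles in degrees, forces in N, time in s.
With the tool pointing down it reaches from about 0.325 to 0.85 m from the base axis. Payload 15.5 kg.
Tool frame: the origin (TCP) lies midway between the tips of the shut fingers; the grasp point (between the pads) lies 19 mm behind it; y points along the fingers, x is the direction in which the jaws open and shut, and the axes are right-handed (so a half turn about y gives the same grasp; the last joint's range is limited). The gripper opens to 91 mm and grips with 3 to 60 N. Pads are 32 mm wide; open, the fingers measure 118 mm over their backs; the gripper's body (76 mm by 178 mm) begins 60 mm behind the grasp point.
Start: joints at [-75.946, 28.281, 77.091, -0, 74.628, -5.472], TCP at [0.209, -0.589, 0.214] pointing down, gripper open.
Joint ranges: [-166.48, 166.48], [-47.26, 123.95], [12.59, 153.08], [-70.14, 250.14], [6.76, 159.57], [-176.63, 176.63]. Speed limits (degrees/s): [108.29, 108.29, 147.25, 172.46, 172.46, 172.46].

INTERFACE

Orientations are given as a 3x3 rotation matrix whose columns are the frame's x, y, z axes.
In Python, from bench import ctrl gives the robot as it stands. The module is installed in compiled form; this text tells all that it offers. Calls block until the motion is done:
- ctrl.goto(position, orientation): joint-space move of the TCP to a pose.
- ctrl.move_l(position, vel=0.15, ori=None, contact_N=None): straight line of the TCP; ori=None keeps the orientation; vel is the mean speed in m/s. With contact_N (N) it stops when the force on the tool has changed by that much, and returns True; else False.
- ctrl.movej(angles): joint-space move.
- ctrl.command_gripper(opening): opening from 0.0 (shut) to 1.0 (fully open); the grip force is fixed at half the most; returns when the fingers have stopped.
- ctrl.sleep(seconds).
- ctrl.ik(position, orientation): joint angles nearest the present ones, or None.
- ctrl.read_camera(name): name is "side" or "top"; returns the picture (384x512x3 uint8, blue, green, red); there is no depth.
- ctrl.camera_params(name): a dict with "fx", "fy", "cx", "cy" (pixels), "D" ([k1, k2, p1, p2, k3] as OpenCV has them; the pictures are not rectified), "pose" (4x4, takes a point from camera to world coordinates). Camera axes: x right, y up, looking along -z (the intrinsics and any distortion apply to the point x, -y, -z); pixel columns grow to the right and rows downward; lengths in m; the calibration is good to about 2 mm. A picture is of the moment at which its call begins. camera_params takes no time and is no camera call.
A pose or a line that the arm cannot do raises ctrl.MotionError and nothing moves.
- ctrl.sign_off(): hands the job in, once; it reports no verdict.
Readings, each from a call of its own:
- ctrl.current_t(): time.
- ctrl.current_q(): joint angles.
- ctrl.current_dq(): joint speeds.
- ctrl.current_effort(): joint torques, N m.
- ctrl.current_tool_pos(): TCP position.
- ctrl.current_eef_rot(): TCP orientation.
- ctrl.current_contact_force(): force on the tool from outside, world axes, zero at the start.
- ctrl.current_wrist_torque(): the same for the moment, N m.
- ctrl.current_grip_width(): opening from 0.0 (shut) to 1.0 (fully open).
Only numpy, scipy, OpenCV 4.12 (cv2) and the standard library are available. Lean on these libraries where they do the work, as an engineer would, in place of code of your own. Each camera call takes 0.05 s, during which the arm holds its last target.

TASK

Cover the dish of microscope slides with the lid that fits it, the oblong one: pick it up by its grip, lower it gently onto the rim without dropping it, squarely, so that its edges line up with the rim all round, and let go. Leave the dish standing where it is and do not disturb the square lid.

Things in the scene. Friction and masses are not known exactly. Their poses are not given: they have to be found in the camera images.
- slide_dish: white oblong open dish, loose, 0.6 kg, with upright glass slides inside that stay below the rim. Flat flanged rim 116 mm (along its own x) by 84 mm (along its own y), 14 mm wide all round an 88 x 56 mm mouth; the rim's upper face is 46 mm above the worktop. Origin: centre of its underside on the worktop; z up.
- long_lid: the lid that fits: flat white oblong plate 116 mm (own x) by 84 mm (own y), 6 mm thick, flat underneath with no lip, about 0.14 kg, lying loose on the worktop right way up. In its middle stands a straight upright grip, 48 mm long along the lid's x, 14 mm thick along its y, from 6 mm to 36 mm above the underside: close the fingers along the lid's y. Origin: centre of its underside; z up. It fits either way round (half a turn makes no difference).
- square_lid: a lid for some other dish, to be left alone: flat white square plate 84 x 84 mm, 6 mm thick, with the same upright grip (48 mm along its x, 14 mm along its y, top 36 mm above the underside). Origin: centre of its underside; z up. Which of the two lids lies nearer the dish varies.

How it is judged:
By the outcome, as a careful person would: the job done as asked, in the order asked, and still so for the second after the job is handed in, with the robot touching nothing.
It also fails if it takes over 42 s, if anything falls off the work surface, if the arm or the gripper's body presses on something with over 40 N, if the wrist force passes 120 N, or if a joint passes its speed limit or range.

## Working session

There is one attempt and no reset: what is moved stays moved. The work goes in short steps, each a Python script; the robot and the scene stay as the last script left them, time stands still between calls to the robot, and variables do not carry over. Pictures are saved under pics/ and viewed, and the job is handed in when it is done.

```bash
mkdir -p pics
python3 - <<'E'
from bench import ctrl
import cv2,numpy as np
np.set_printoptions(precision=4,suppress=True)
for n in("top","side"):
    cv2.imwrite(f"pics/{n}0.png",ctrl.read_camera(n)); p=ctrl.camera_params(n); print(n,{k:p[k] for k in p if k!="pose"});print(np.array(p["pose"]))
print(ctrl.current_t(),ctrl.current_eef_rot())
E
```

```text
top {'fx': 412.2773115731015, 'fy': 412.2773115731015, 'cx': 257.83416977370103, 'cy': 191.06603544384808, 'D': array([-0.1373,  0.    ,  0.    ,  0.    ,  0.    ])}
[[ 0.0098  0.9968 -0.0797  0.4144]
 [-0.9999  0.0095 -0.0044  0.1597]
 [-0.0036  0.0798  0.9968  0.927 ]
 [ 0.      0.      0.      1.    ]]
side {'fx': 443.30474976630336, 'fy': 443.30474976630336, 'cx': 259.61124713296, 'cy': 194.19869574562614, 'D': array([0.0292, 0.    , 0.    , 0.    , 0.    ])}
[[ 0.9999 -0.0128  0.0057  0.5054]
 [ 0.0124  0.6215 -0.7833 -0.5844]
 [ 0.0065  0.7833  0.6216  0.6207]
 [ 0.      0.      0.      1.    ]]
0.1 [[ 0.3342 -0.0002  0.9425]
 [-0.9425  0.0011  0.3342]
 [-0.0011 -1.      0.0001]]
```

View pics/top0.png

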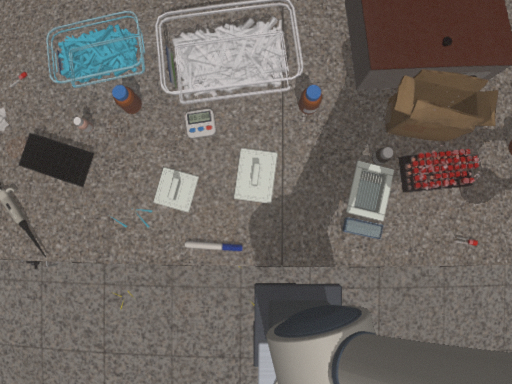

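View pics/side0.png

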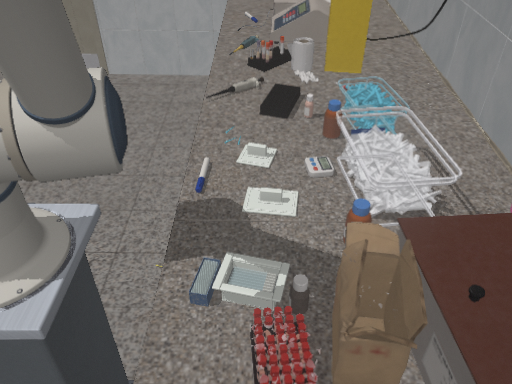

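```bash
cat > h.py <<'E'
import cv2,numpy as np
from bench import ctrl
np.set_printoptions(precision=4,suppress=True)
def ray(n,uv):
    p=ctrl.camera_params(n);K=np.array([[p['fx'],0,p['cx']],[0,p['fy'],p['cy']],[0,0,1]])
    q=cv2.undistortPoints(np.array(uv,float).reshape(-1,1,2),K,np.array(p['D'])).reshape(-1,2)
    T=np.array(p['pose']);d=np.c_[q[:,0],-q[:,1],-np.ones(len(q))]@T[:3,:3].T
    return T[:3,3],d
def plane(n,uv,z):
    o,d=ray(n,uv);return o+d*((z-o[2])/d[:,2])[:,None]
def proj(n,P):
    p=ctrl.camera_params(n);K=np.array([[p['fx'],0,p['cx']],[0,p['fy'],p['cy']],[0,0,1]])
    T=np.linalg.inv(np.array(p['pose']));c=np.atleast_2d(P)@T[:3,:3].T+T[:3,3];c=c*[1,-1,-1]
    return cv2.projectPoints(c,np.zeros(3),np.zeros(3),K,np.array(p['D']))[0].reshape(-1,2)
E
python3 - <<'E'
import cv2,numpy as np
a=cv2.imread('pics/top0.png');b=cv2.imread('pics/side0.png')
f=lambda i,x,y,w,h,s:cv2.resize(i[y:y+h,x:x+w],None,fx=s,fy=s,interpolation=cv2.INTER_NEAREST)
cv2.imwrite('pics/c1.png',np.hstack([f(a,325,145,90,100,4),f(a,210,140,90,100,4)]))
cv2.imwrite('pics/c2.png',np.hstack([f(b,185,235,120,80,3),f(b,230,140,120,80,3)]))
E
```

```text
(no output)
```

View pics/c1.png

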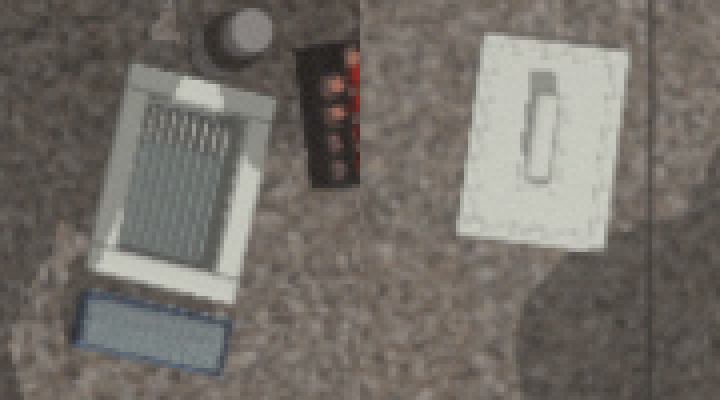

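View pics/c2.png

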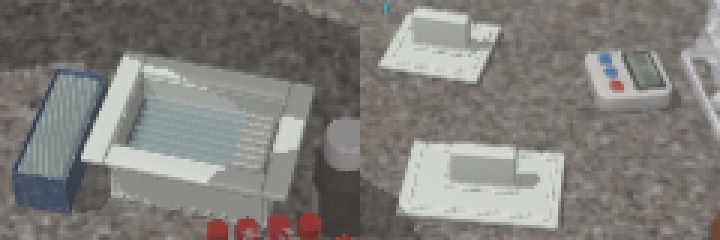

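The crops show the dish rim in the top view with corners near (358,161), (394,169), (384,221) and (347,213). A blue rack stands off its near end and a bottle off its far end. The long lid's corners are near (241,148), (277,153), (271,202) and (234,199). Next I measure both with masks.

```bash
cat >> h.py <<'E'
def lines(n,im,approx,mask_s,S,z):
    # refine quad: fit each edge of the mask contour near approx edges; returns corners px
    cs,_=cv2.findContours(mask_s,cv2.RETR_LIST,cv2.CHAIN_APPROX_NONE)
    pts=np.vstack(cs).reshape(-1,2).astype(float); pts=(pts+.5)/S-.5
    A=np.array(approx,float);L=[]
    for i in range(4):
        a,b=A[i],A[(i+1)%4];d=(b-a);l=np.hypot(*d);d/=l;nn=np.array([-d[1],d[0]])
        t=(pts-a)@d;o=(pts-a)@nn
        s=pts[(t>.12*l)&(t<.88*l)&(abs(o)<2.2)]
        W=plane(n,s,z)[:,:2].astype(np.float32)
        v=cv2.fitLine(W,cv2.DIST_HUBER,0,1e-4,1e-4).ravel();L.append((v,len(s)))
    C=[]
    for i in range(4):
        v,w=L[i-1][0],L[i][0]
        t=np.linalg.solve(np.c_[v[:2],-w[:2]],w[2:]-v[2:]);C.append(v[2:]+t[0]*v[:2])
    return np.array(C),[k for _,k in L]
def report(C):
    e=np.roll(C,-1,0)-C
    print("corners",C.tolist(),"\n centre",C.mean(0),"edges mm",np.hypot(*e.T)*1e3,"dirs",np.degrees(np.arctan2(e[:,1],e[:,0])))
E
python3 - <<'E'
from h import *
S=4
for n,fn in(("top","pics/top0.png"),("side","pics/side0.png")):
    im=cv2.imread(fn);b=cv2.resize(im,None,fx=S,fy=S,interpolation=cv2.INTER_CUBIC).astype(int)
    m=((b[...,1]-b[...,2]>-1)).astype(np.uint8)*255   # greenish/neutral vs brown stone
    cv2.imwrite(f"pics/m_{n}.png",m[145*4:245*4,200*4:400*4] if n=="top" else m[140*4:310*4-80,190*4:370*4])
    br=(b.min(2)>150).astype(np.uint8)*255
    if n=="top":
        Q={'dish':([(358,161),(394,169.5),(383.7,220.7),(347,213)],m,.046),'lid':([(241.2,148),(277.4,152.7),(271.3,202.3),(234.4,198.6)],br,.006)}
    else:
        Q={'dish':([(227.3,252.8),(289.3,262.7),(281.3,301.5),(213,289)],m,.046),'lid':([(247.3,187),(298,191),(296.5,215.3),(243.3,211.3)],br,.006)}
    for k,(a,mm,z) in Q.items():
        print(n,k,"raw");report(plane(n,a,z)[:,:2])
        C,l=lines(n,im,a,mm,S,z);print("fit",l);report(C)
E
```

```text
top dish raw
corners [[0.5524576385853891, -0.05352097243231824], [0.5349119238914191, -0.13343592538306526], [0.423223606700429, -0.10875365386826152], [0.4393830578995803, -0.028365005912014435]] 
 centre [ 0.4875 -0.081 ] edges mm [ 81.8184 114.3831  81.9967 115.839 ] dirs [-102.3831  167.5384   78.6341  -12.5425]
fit [222, 205, 155, 430]
corners [[0.5530986785888672, -0.05353754013776779], [0.5337229371070862, -0.1301293671131134], [0.4251812994480133, -0.1065158024430275], [0.440895140171051, -0.028478018939495087]] 
 centre [ 0.4882 -0.0797] edges mm [ 79.0046 111.0805  79.6041 114.9679] dirs [-104.1965  167.7264   78.6151  -12.5898]
top lid raw
corners [[0.5854776172617842, 0.2023845174977431], [0.5754523388647571, 0.12038359000425276], [0.4631019109714997, 0.13340511185847417], [0.47059674612846986, 0.21607449792934025]] 
 centre [0.5237 0.1681] edges mm [ 82.6115 113.1025  83.0084 115.6937] dirs [-96.9703 173.3889  84.8197  -6.7957]
fit [110, 151, 113, 154]
corners [[0.5854679942131042, 0.20334097743034363], [0.5754000544548035, 0.12197563052177429], [0.46215903759002686, 0.
[... 753 characters left out ...]
2.6018 290.4604  46.0241] dirs [ -13.3607 -103.3574  100.0323   77.6966]
side lid raw
corners [[0.4714212242076361, 0.21596481550210256], [0.5860884069291508, 0.2035564883214126], [0.5783172560354031, 0.12031527349741666], [0.4658197358739372, 0.1309773963234696]] 
 centre [0.5254 0.1677] edges mm [115.3366  83.6032 113.0017  85.1718] dirs [ -6.176  -95.3335 174.5859  86.2291]
fit [158, 73, 161, 73]
corners [[0.47193974256515503, 0.22113466262817383], [0.5854882001876831, 0.20381562411785126], [0.5750493407249451, 0.11902493238449097], [0.46166306734085083, 0.13284894824028015]] 
 centre [0.5235 0.1692] edges mm [114.8617  85.4309 114.2259  88.8818] dirs [ -8.6722 -97.0185 173.0488  83.3605]
```

View pics/m_top.png

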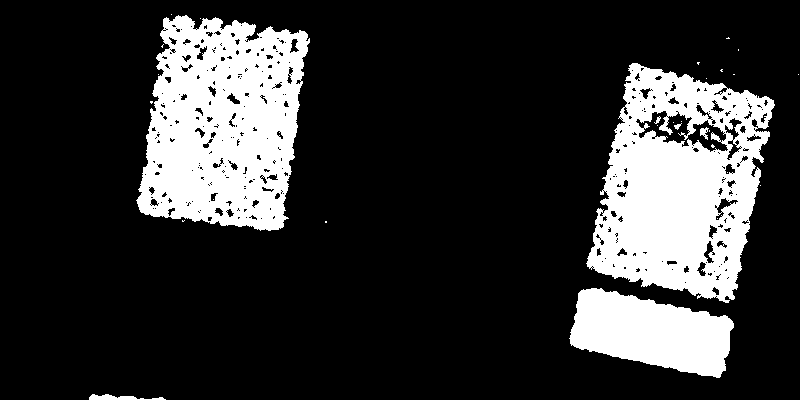

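View pics/m_side.png

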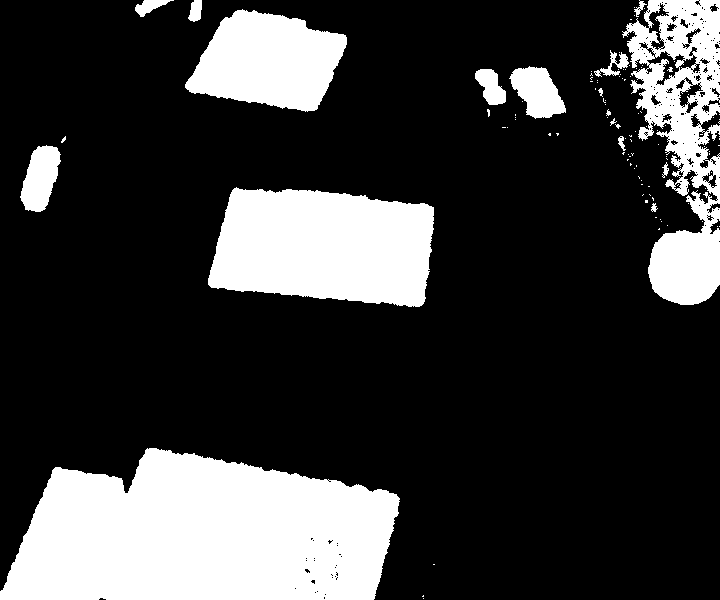

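```bash
cat >> h.py <<'E'
def gmask(im,S=4,th=-4):
    b=cv2.GaussianBlur(cv2.resize(im,None,fx=S,fy=S,interpolation=cv2.INTER_CUBIC),(5,5),0).astype(int)
    m=((b[...,1]-b[...,2])>th).astype(np.uint8)*255
    m=cv2.morphologyEx(m,cv2.MORPH_CLOSE,np.ones((9,9),np.uint8))
    return m
def quad(n,im,approx,z,th=-4,S=4):
    m=gmask(im,S,th);A=np.array(approx,float)
    roi=np.zeros_like(m);c=A.mean(0);cv2.fillConvexPoly(roi,np.int32(((A-c)*1.12+c+.5)*S),255)
    m&=roi
    cs,_=cv2.findContours(m,cv2.RETR_EXTERNAL,cv2.CHAIN_APPROX_NONE);c=max(cs,key=cv2.contourArea)
    k=np.zeros_like(m);cv2.drawContours(k,[c],-1,255,-1)
    return lines(n,im,approx,k,S,z),k
E
python3 - <<'E'
from h import *
for n in("top","side"):
    im=cv2.imread(f"pics/{n}0.png")
    Q={'dish':([(358,161),(394,169.5),(383.7,220.7),(347,213)],.046),'lid':([(241.2,148),(277.4,152.7),(271.3,202.3),(234.4,198.6)],.006),'sq':([(164,169),(198,176.5),(189.5,210.5),(155,202)],.006)} if n=="top" else {'dish':([(227.3,252.8),(289.3,262.7),(281.3,301.5),(213,289)],.046),'lid':([(247.3,187),(298,191),(296.5,215.3),(243.3,211.3)],.006)}
    for k,(a,z) in Q.items():
        for th in(-3,-6):
            if k=='sq' and th==-3: continue
            (C,l),m=quad(n,im,a,z,th);print(n,k,th,l);report(C)
E
```

```text
top dish -3 [89, 159, 118, 162]
corners [[0.5557418465614319, -0.050759147852659225], [0.5356206893920898, -0.13283589482307434], [0.4230240285396576, -0.10694284737110138], [0.4405527710914612, -0.02472119778394699]] 
 centre [ 0.4887 -0.0788] edges mm [ 84.5071 115.5355  84.0694 118.0953] dirs [-103.7744  167.0492   77.9653  -12.7374]Traceback (most recent call last):
  File "<stdin>", line 8, in <module>
  File "h.py", line 45, in quad
    return lines(n,im,approx,k,S,z),k
           ~~~~~^^^^^^^^^^^^^^^^^^^
  File "h.py", line 24, in lines
    W=plane(n,s,z)[:,:2].astype(np.float32)
      ~~~~~^^^^^^^
  File "h.py", line 10, in plane
    o,d=ray(n,uv);return o+d*((z-o[2])/d[:,2])[:,None]
        ~~~^^^^^^
  File "h.py", line 6, in ray
    q=cv2.undistortPoints(np.array(uv,float).reshape(-1,1,2),K,np.array(p['D'])).reshape(-1,2)
      ~~~~~~~~~~~~~~~~~~~^^^^^^^^^^^^^^^^^^^^^^^^^^^^^^^^^^^^^^^^^^^^^^^^^^^^^^^
cv2.error: OpenCV(4.12.0) /io/opencv/modules/calib3d/src/undistort.dispatch.cpp:347: error: (-215:Assertion failed) CV_IS_MAT(_src) && CV_IS_MAT(_dst) && (_src->rows == 1 || _src->cols == 1) && (_dst->rows == 1 || _dst->cols == 1) && _src->cols + _src->rows - 1 == _dst->rows + _dst->cols - 1 && (CV_MAT_TYPE(_src->type) == CV_32FC2 || CV_MAT_TYPE(_src->type) == CV_64FC2) && (CV_MAT_TYPE(_dst->type) == CV_32FC2 || CV_MAT_TYPE(_dst->type) == CV_64FC2) in function 'cvUndistortPointsInternal'
```

Run:
```python
from h import *
for n in("top","side"):
    im=cv2.imread(f"pics/{n}0.png")
    Q={'dish':([(358,161),(394,169.5),(383.7,220.7),(347,213)],.046),'lid':([(241.2,148),(277.4,152.7),(271.3,202.3),(234.4,198.6)],.006),'sq':([(164,169),(198,176.5),(189.5,210.5),(155,202)],.006)} if n=="top" else {'dish':([(227.3,252.8),(289.3,262.7),(281.3,301.5),(213,289)],.046),'lid':([(247.3,187),(298,191),(296.5,215.3),(243.3,211.3)],.006)}
    for k,(a,z) in Q.items():
        for th in (-2,-3,0,3):
          try: (C,l),m=quad(n,im,a,z,th);print(n,k,th,l);report(C)
          except Exception as e: print(n,k,th,'fail')
```

```text
top dish -2 [119, 159, 116, 165]
corners [[0.5551530718803406, -0.05151990056037903], [0.5351935029029846, -0.13236121833324432], [0.4240337610244751, -0.10654778778553009], [0.44104039669036865, -0.025095000863075256]] 
 centre [ 0.4889 -0.0789] edges mm [ 83.2689 114.1176  83.2093 117.1323] dirs [-103.8688  166.9265   78.2066  -13.0381]
top dish -3 [89, 159, 118, 162]
corners [[0.5557418465614319, -0.050759147852659225], [0.5356206893920898, -0.13283589482307434], [0.4230240285396576, -0.10694284737110138], [0.4405527710914612, -0.02472119778394699]] 
 centre [ 0.4887 -0.0788] edges mm [ 84.5071 115.5355  84.0694 118.0953] dirs [-103.7744  167.0492   77.9653  -12.7374]
top dish 0 [119, 159, 121, 177]
corners [[0.5537021160125732, -0.05274530500173569], [0.5336326360702515, -0.13077634572982788], [0.4253227412700653, -0.10576929152011871], [0.44201555848121643, -0.027094006538391113]] 
 centre [ 0.4887 -0.0791] edges mm [ 80.5706 111.1593  80.4267 114.5944] dirs [-104.4238  166.9991   78.021   -12.9349]
top dish 3 fail
top lid -2 [115, 154, 113, 157]
corners [[0.5860900282859802, 0.
[... 3230 characters left out ...]
 92.4372] dirs [ -7.8748 -96.5617 172.9002  83.4305]
side lid 0 [154, 73, 161, 72]
corners [[0.47265395522117615, 0.2211512327194214], [0.5860053300857544, 0.2030361145734787], [0.5757139325141907, 0.1179187148809433], [0.461719274520874, 0.1314486712217331]] 
 centre [0.524  0.1684] edges mm [114.7898  85.7373 114.7948  90.3666] dirs [ -9.0799 -96.8941 173.2313  83.05  ]
side lid 3 [166, 74, 163, 74]
corners [[0.47339946031570435, 0.21467705070972443], [0.5843146443367004, 0.2031361311674118], [0.5738940238952637, 0.11962804198265076], [0.46310266852378845, 0.1350114345550537]] 
 centre [0.5237 0.1681] edges mm [111.514   84.1558 111.8542  80.3283] dirs [ -5.9403 -97.1129 172.095   82.6353]
```

```bash
cat >> h.py <<'E'
def R(yaw):
    a=np.radians(yaw);x=np.array([np.sin(a),-np.cos(a),0]);y=np.array([0,0,-1.]);return np.c_[x,y,np.cross(x,y)]
def save(n,name):
    im=ctrl.read_camera(n);cv2.imwrite(f"pics/{name}.png",im);return im
LID=np.array([.5241,.1692]);LY=-6.8;DISH=np.array([.4888,-.0789]);DY=-12.8
E
python3 - <<'E'
from h import *
print(ctrl.ik([*LID,.15],R(LY)),ctrl.ik([*LID,.012],R(LY)),ctrl.ik([*DISH,.06],R(DY)))
ctrl.goto([*LID,.13],R(LY)); print(ctrl.current_t(),ctrl.current_tool_pos())
print(ctrl.move_l([*LID,.013],vel=.1,contact_N=6),ctrl.current_tool_pos())
save("side","s1")
ctrl.command_gripper(0.0);print(ctrl.current_grip_width(),ctrl.current_contact_force(),ctrl.current_t())
save("side","s2")
E
python3 -c "
import cv2,numpy as np
a=[cv2.resize(cv2.imread(f'pics/{k}.png')[100:240,200:330],None,fx=3,fy=3) for k in('s1','s2')]
cv2.imwrite('pics/s12.png',np.hstack(a))"
```

```text
[ 11.6795  26.5479  92.1109  -0.      61.3411 108.4795] [ 11.6795  38.2596  98.4209  -0.      43.3195 108.4795] [-16.083   30.8068 104.6062  -0.      44.587   86.717 ]
3.0 [0.5244 0.1687 0.1301]
False [0.5244 0.1693 0.0135]
0.15062270314068868 [ 0.3056 -0.141   0.0169] 5.525
```

View pics/s12.png

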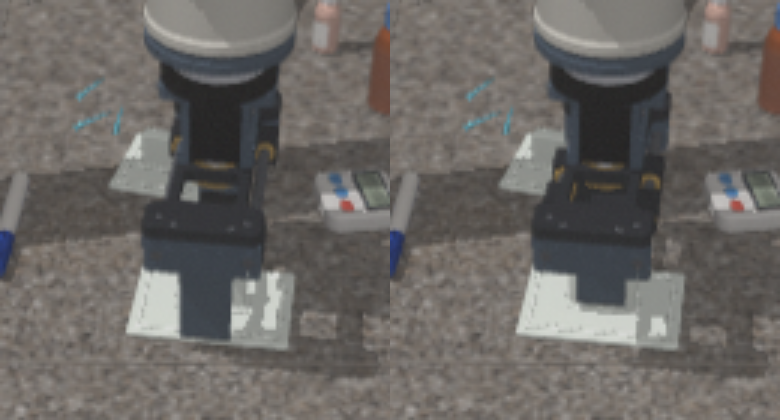

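The grip is held: the fingers stopped at 0.15, which is about 14 mm, and the side view shows them on the grip. Next I lift it and carry it over the dish.

Run:
```python
from h import *
p=ctrl.current_tool_pos()
ctrl.move_l([p[0],p[1],.17],vel=.15); print(ctrl.current_grip_width(),ctrl.current_contact_force(),ctrl.current_wrist_torque(),ctrl.current_t())
ctrl.goto([*DISH,.17],R(DY)); 
ctrl.move_l([*DISH,.066],vel=.08,contact_N=8)
print(ctrl.current_tool_pos(),ctrl.current_grip_width(),ctrl.current_contact_force(),ctrl.current_t());print(ctrl.current_eef_rot())
a=save("side","s3");b=save("top","t3")
f=lambda i,x,y,w,h,s:cv2.resize(i[y:y+h,x:x+w],None,fx=s,fy=s,interpolation=cv2.INTER_NEAREST)
cv2.imwrite('pics/c3.png',np.hstack([f(a,195,235,110,90,4),f(b,330,145,80,90,4)]))
```

```text
0.15037365586196363 [ 0.3473  0.6101 -2.3117] [0.0295 0.0267 0.0014] 6.775
[ 0.4891 -0.079   0.0664] 0.15302190870028134 [ 0.027   0.112  -2.1963] 9.2083
[[-0.2215  0.0007  0.9752]
 [-0.9752 -0.0002 -0.2215]
 [ 0.0001 -1.      0.0007]]
```

View pics/c3.png

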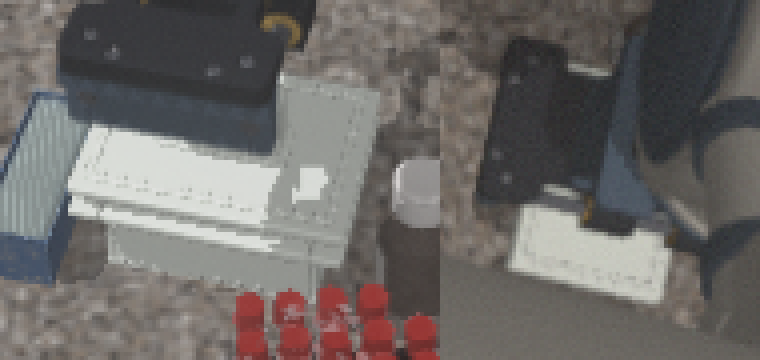

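The side view shows the lid hovering parallel to the rim, about 6 mm above it. I'll check the alignment against projected corners.

Run:
```python
from h import *
def corners(c,yaw,z):
    a=np.radians(yaw);r=np.array([[np.cos(a),-np.sin(a)],[np.sin(a),np.cos(a)]])
    q=np.array([[58,42],[58,-42],[-58,-42],[-58,42]])/1e3@r.T+c
    return np.c_[q,np.full(4,z)]
out=[]
for n,f,(x,y,w,h) in (("side","s3",(195,235,110,90)),("top","t3",(330,145,80,90))):
    im=cv2.imread(f"pics/{f}.png");S=5
    v=cv2.resize(im,None,fx=S,fy=S,interpolation=cv2.INTER_CUBIC)
    for z,col in((.0585,(0,0,255)),(.0525,(255,0,255)),(.046,(0,160,0))):
        p=(proj(n,corners(DISH,DY,z))+.5)*S-.5
        print(n,z,((p+.5)/S-.5).round(1).tolist())
        cv2.polylines(v,[np.int32(p)],True,col,1)
    cv2.imwrite(f"pics/o_{n}.png",v[y*S:(y+h)*S,x*S:(x+w)*S])
```

```text
side 0.0585 [[289.8, 257.4], [280.2, 295.3], [210.4, 281.7], [225.5, 246.0]]
side 0.0525 [[289.7, 259.8], [280.1, 297.7], [210.7, 284.1], [225.7, 248.3]]
side 0.046 [[289.5, 262.4], [279.9, 300.3], [210.9, 286.7], [225.8, 250.9]]
top 0.0585 [[358.1, 159.1], [395.5, 168.2], [384.6, 220.8], [346.7, 211.8]]
top 0.0525 [[357.5, 159.5], [394.6, 168.6], [383.8, 220.8], [346.1, 211.9]]
top 0.046 [[356.8, 160.0], [393.7, 169.0], [382.9, 220.8], [345.5, 212.0]]
```

View pics/o_side.png

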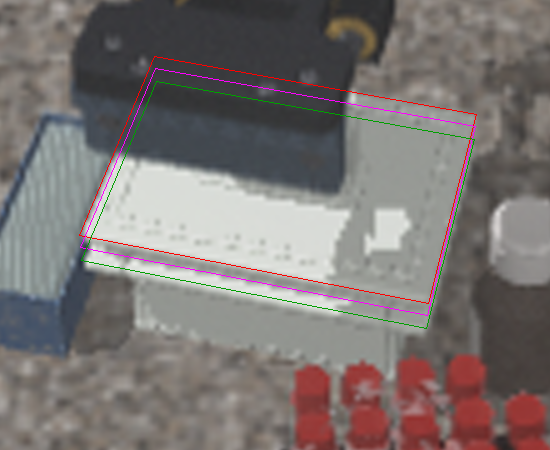

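View pics/o_top.png

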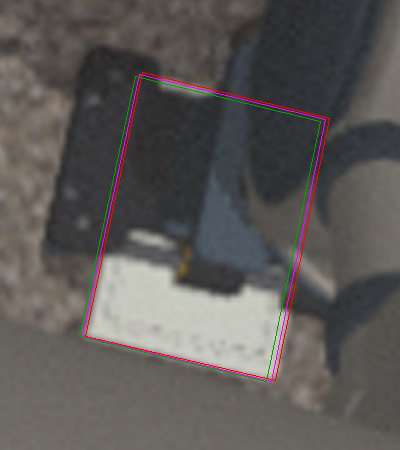

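Run:
```python
from h import *
b=cv2.imread('pics/s3.png');a=cv2.imread('pics/side0.png')
f=lambda i,x,y,w,h,s:cv2.resize(i[y:y+h,x:x+w],None,fx=s,fy=s,interpolation=cv2.INTER_NEAREST)
cv2.imwrite('pics/z.png',np.vstack([np.hstack([f(i,204,268,36,28,11),f(i,262,282,36,28,11)]) for i in(b,)]))
def fit(n,im,a,bb,z,tol,th):
    m=gmask(im,4,th);cs,_=cv2.findContours(m,cv2.RETR_EXTERNAL,cv2.CHAIN_APPROX_NONE)
    p=(np.vstack(cs).reshape(-1,2)+.5)/4-.5;a,bb=np.array(a,float),np.array(bb,float);d=bb-a;l=np.hypot(*d);d/=l
    t=(p-a)@d;o=(p-a)@np.array([-d[1],d[0]]);s=p[(t>0)&(t<l)&(abs(o)<tol)]
    W=plane(n,s,z)[:,:2]-DISH;yr=np.radians(DY);ex=np.array([np.cos(yr),np.sin(yr)]);ey=np.array([-ex[1],ex[0]])
    return len(s),np.c_[W@ex,W@ey].mean(0)*1e3,np.c_[W@ex,W@ey].std(0)*1e3
for th in(-2,-1):
  print("rim right s0",fit("side",a,(289,265),(283.5,290),.046,2,th))
  print("rim far s0",fit("side",a,(240,254),(280,261),.046,2.5,th))
  print("lid right s3",fit("side",b,(289,260),(282,290),.0585,2,th))
  print("lid far s3",fit("side",b,(268,254),(286,257.5),.0585,2.5,th))
  t=cv2.imread('pics/t3.png');t0=cv2.imread('pics/top0.png')
  print("lid near top",fit("top",t,(349,212.5),(382,220.5),.0525,2,th))
  print("rim near top",fit("top",t0,(349,213),(382,220.5),.046,2,th))
  print("lid +y top",fit("top",t,(350,197),(347.5,210),.0585,2,th))
  print("rim +y top",fit("top",t0,(357,165),(347,210),.046,2,th))
```

```text
rim right s0 (100, array([59.2827,  7.2257]), array([ 0.4316, 16.1202]))
rim far s0 (167, array([ 3.7375, 41.7812]), array([21.6163,  0.8448]))
lid right s3 (106, array([60.3247, -0.1088]), array([ 0.7201, 19.9278]))
lid far s3 (73, array([35.4799, 42.422 ]), array([9.3382, 0.3411]))
lid near top (149, array([-58.5279,   0.1067]), array([ 0.9793, 20.6606]))
rim near top (138, array([-57.8163,  -2.6564]), array([ 0.7697, 21.3589]))
lid +y top (53, array([-40.0882,  44.0498]), array([8.258 , 0.6067]))
rim +y top (189, array([-2.5488, 41.6533]), array([29.1838,  0.5092]))
rim right s0 (101, array([58.732,  7.675]), array([ 0.2969, 16.1316]))
rim far s0 (162, array([ 5.1812, 41.0199]), array([20.897 ,  0.4886]))
lid right s3 (121, array([60.0068,  1.7498]), array([ 0.6515, 19.4372]))
lid far s3 (74, array([35.6748, 42.0593]), array([9.3341, 0.3288]))
lid near top (139, array([-57.7166,   0.1284]), array([ 0.6179, 21.597 ]))
rim near top (143, array([-57.2281,  -2.8311]), array([ 0.701 , 21.5905]))
lid +y top (57, array([-39.7266,  43.3617]), array([8.3185, 0.5444]))
rim +y top (186, array([-2.4952, 40.8875]), array([28.7247,  0.5857]))
```

View pics/z.png

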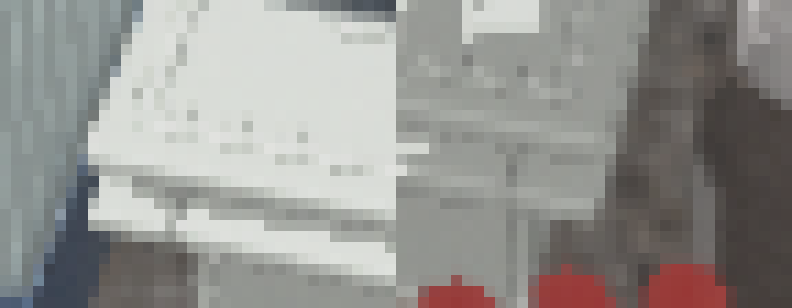

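The lid reads about +0.3 mm in x and +0.8 mm in y relative to the rim, in the dish frame. I'll correct that, lower until contact and look again before letting go.

```bash
cat >> h.py <<'E'
def off(dx,dy,yaw=-13.0):
    a=np.radians(yaw);return DISH+np.array([np.cos(a)*dx-np.sin(a)*dy,np.sin(a)*dx+np.cos(a)*dy])/1e3
def fit(n,im,a,bb,z,tol,th):
    m=gmask(im,4,th);cs,_=cv2.findContours(m,cv2.RETR_EXTERNAL,cv2.CHAIN_APPROX_NONE)
    p=(np.vstack(cs).reshape(-1,2)+.5)/4-.5;a,bb=np.array(a,float),np.array(bb,float);d=bb-a;l=np.hypot(*d);d/=l
    t=(p-a)@d;o=(p-a)@np.array([-d[1],d[0]]);s=p[(t>0)&(t<l)&(abs(o)<tol)]
    W=plane(n,s,z)[:,:2]-DISH;yr=np.radians(DY);ex=np.array([np.cos(yr),np.sin(yr)]);ey=np.array([-ex[1],ex[0]])
    return len(s),np.c_[W@ex,W@ey].mean(0)*1e3,np.c_[W@ex,W@ey].std(0)*1e3
E
python3 - <<'E'
from h import *
T=off(-.3,-.8)
ctrl.move_l([*T,.0645],vel=.02,ori=R(-13.1))
print(ctrl.current_tool_pos(),ctrl.current_contact_force())
print(ctrl.move_l([*T,.055],vel=.008,contact_N=2.5),ctrl.current_tool_pos(),ctrl.current_contact_force(),ctrl.current_wrist_torque(),ctrl.current_grip_width(),ctrl.current_t())
b=save("side","s4")
f=lambda i,x,y,w,h,s:cv2.resize(i[y:y+h,x:x+w],None,fx=s,fy=s,interpolation=cv2.INTER_NEAREST)
cv2.imwrite('pics/z4.png',np.vstack([np.hstack([f(b,204,270,36,28,11),f(b,262,282,36,28,11)]),f(b,204,240,99,50,8)]))
E
```

```text
[ 0.4883 -0.0797  0.0645] [-0.5131 -0.1815 -1.4767]
True [ 0.4883 -0.0796  0.059 ] [-0.0963  0.0336  8.3282] [0.0771 0.1622 0.013 ] 0.15315226561037285 10.3
```

View pics/z4.png

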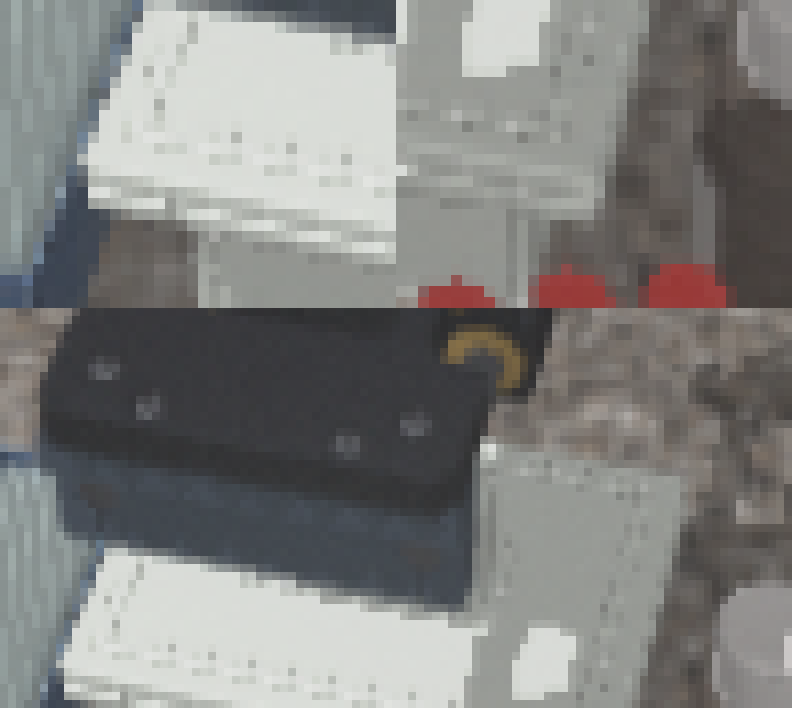

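Contact came at TCP z 0.0590 against 0.0595 expected, and the lid's edges match the rim at both front corners to within about 1 mm. I'll ease the pressing force and release.

Run:
```python
from h import *
p=ctrl.current_tool_pos()
ctrl.move_l([p[0],p[1],p[2]+.0003],vel=.005);print(ctrl.current_tool_pos(),ctrl.current_contact_force())
ctrl.command_gripper(0.5);print(ctrl.current_grip_width(),ctrl.current_contact_force())
ctrl.move_l([p[0],p[1],.16],vel=.08)
ctrl.goto([.40,.2,.25],R(-13.1))
a=save("top","t5");b=save("side","s5");print(ctrl.current_t(),ctrl.current_contact_force())
f=lambda i,x,y,w,h,s:cv2.resize(i[y:y+h,x:x+w],None,fx=s,fy=s,interpolation=cv2.INTER_NEAREST)
cv2.imwrite('pics/z5.png',np.hstack([f(b,200,235,100,80,4),f(a,325,145,90,80,4)]))
```

```text
[ 0.4882 -0.0796  0.0592] [ 0.2698  0.1731 -0.8341]
0.5001207242969994 [ 0.3214  0.0357 -0.3669]
13.9833 [ 0.0778 -0.1374 -0.1643]
```

View pics/z5.png

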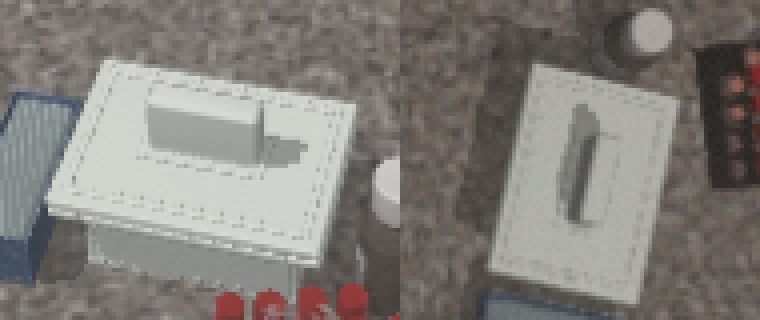

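View pics/t5.png

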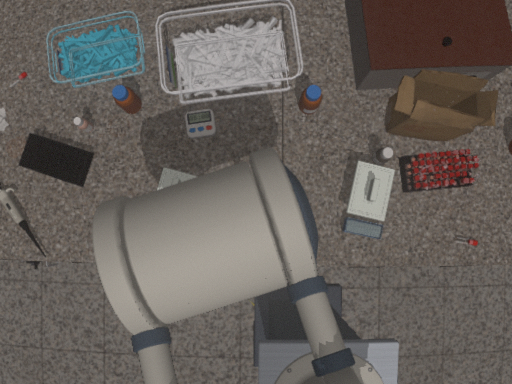

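The lid is on, with its top-view corners near (358,161), (395,170), (384,221) and (348,213). I'll compare the fitted lid edges with the earlier rim fit, and compare lid and rim at the side-view corners.

Run:
```python
from h import *
im=cv2.imread("pics/t5.png");A=[(357.8,160.8),(395,170),(384.3,220.8),(347,212.5)]
for th in(-2,-3,0):
    try:
        (C,l),_=quad("top",im,A,.052,th);print(th,l);report(C)
    except Exception as e: print(th,'fail')
s=cv2.imread("pics/s5.png");s0=cv2.imread('pics/side0.png')
for th in(-2,-1):
    print("lid right",fit("side",s,(289,262),(281,292),.052,2,th),"rim",fit("side",s0,(289,265),(283.5,290),.046,2,th))
    print("lid far",fit("side",s,(235,251.5),(280,260),.052,2.5,th),"rim",fit("side",s0,(240,254),(280,261),.046,2.5,th))
f=lambda i,x,y,w,h,k:cv2.resize(i[y:y+h,x:x+w],None,fx=k,fy=k,interpolation=cv2.INTER_CUBIC)
cv2.imwrite('pics/z6.png',np.vstack([np.hstack([f(i,204,274,36,24,11),f(i,264,284,36,24,11)]) for i in(s,s0)]))
```

```text
-2 [127, 160, 128, 165]
corners [[0.5548871755599976, -0.0505637526512146], [0.5341550707817078, -0.13235940039157867], [0.42297062277793884, -0.10654377937316895], [0.4395594298839569, -0.023171808570623398]] 
 centre [ 0.4879 -0.0782] edges mm [ 84.3822 114.1421  85.0063 118.5361] dirs [-104.2228  166.9283   78.7466  -13.361 ]
-3 [106, 163, 114, 154]
corners [[0.555927574634552, -0.049121081829071045], [0.5343074798583984, -0.1325700283050537], [0.4217866063117981, -0.10733748972415924], [0.438920795917511, -0.023324981331825256]] 
 centre [ 0.4877 -0.0781] edges mm [ 86.2041 115.3153  85.742  119.8166] dirs [-104.5249  167.3606   78.4727  -12.4329]
0 [130, 154, 141, 166]
corners [[0.550635576248169, -0.05176115036010742], [0.5341634750366211, -0.13203580677509308], [0.4251754581928253, -0.10501427948474884], [0.44160196185112, -0.025353718549013138]] 
 centre [ 0.4879 -0.0785] edges mm [ 81.9472 112.2878  81.3366 112.1859] dirs [-101.5959  166.0754   78.3486  -13.6146]
lid right (126, array([59.6371,  2.7172]), array([ 0.4575, 19.5325])) rim (100, array([59.2827,  7.2257]), array([ 0.4316, 16.1202]))
lid far (181, array([ 1.1749, 41.1724]), array([23.6347,  0.5338])) rim (167, array([ 3.7375, 41.7812]), array([21.6163,  0.8448]))
lid right (122, array([59.169 ,  2.8977]), array([ 0.4137, 19.4211])) rim (101, array([58.732,  7.675]), array([ 0.2969, 16.1316]))
lid far (181, array([ 1.2791, 40.7347]), array([23.6208,  0.487 ])) rim (162, array([ 5.1812, 41.0199]), array([20.897 ,  0.4886]))
```

View pics/z6.png

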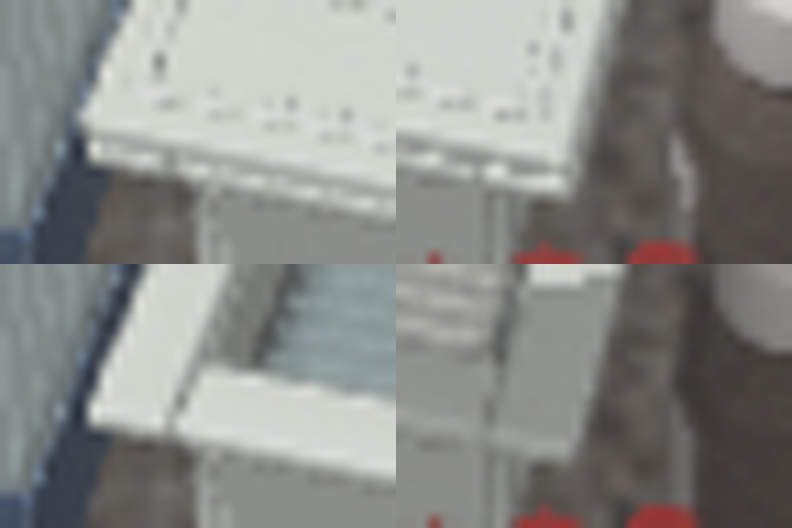

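Lid and rim agree to within about 1 mm in both views, and the dish's corner is at the same pixel as before. As a last check I'll move the arm clear and confirm the square lid and the dish are unmoved.

Run:
```python
from h import *
ctrl.movej([-75.946,28.281,77.091,0,74.628,-5.472])
im=save("top","t7")
(C,l),_=quad("top",im,[(164,169),(198,176.5),(189.5,210.5),(155,202)],.006,-2);report(C)
ctrl.sleep(.3);print(ctrl.current_t());ctrl.sign_off()
```

```text
corners [[0.5414806604385376, 0.37906044721603394], [0.5204174518585205, 0.29830634593963623], [0.4400310814380646, 0.3203762471675873], [0.46181628108024597, 0.3996312618255615]] 
 centre [0.4909 0.3493] edges mm [83.4559 83.361  82.1946 82.2774] dirs [-104.6188  164.6478   74.6304  -14.4786]
17.1917
the job is handed in; nothing more can be done
```

View pics/t7.png

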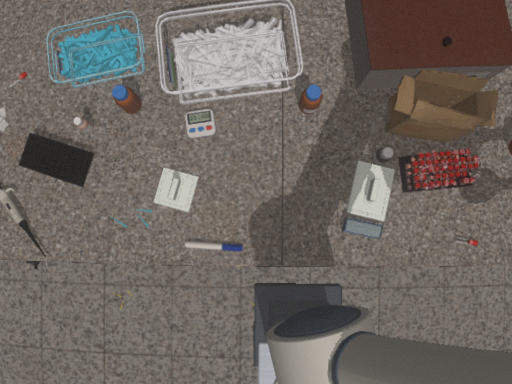

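The oblong lid is on the slide dish, squarely on its rim, and I handed the job in at 17.2 s of the 42 s allowed. I picked it up by its grip and carried it over the dish. I shifted it under a millimetre while it hovered, then lowered it until it touched. The touch came at the expected height, with about 10 N of pressing force, and I eased that off before opening the fingers.

**Lid on the rim:** the lid's edges lie within about 1 mm of the rim, and its turn agrees within about 1°. The two cameras disagree slightly on the remaining offset, which is within the 2 mm calibration. The top view puts the lid about 0.9 mm off along x and 0.6 mm along y. The side view puts it about 0.3 mm off along x and 0.4 mm the other way along y.

**Dish and square lid:** the dish's rim corners are at the same pixels in the side view as before. The square lid's centre measures (0.4909, 0.3493) both before and after. In the last picture, taken just before hand-in, the arm is back at its start position and touching nothing.

**Failed fits:** some of the automatic edge fits failed or came out 3–4 mm small at poor colour thresholds. In the side view I used only the dish's far and right edges, because the rack and the dish wall spoiled the other two.

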